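Draw a tube adapter out of its centrifuge bucket with the hook

ROBOT

A 6-joint arm with a two-finger parallel gripper is mounted at the origin on the work surface. World frame = base frame: x ahead of the robot, y to its left, z up, the work surface at z = 0. Lengths are in m, angles in rad, forces in N, time in s.
With the tool pointing down it reaches from about 0.3 to 0.775 m from the base axis. Payload 14.6 kg.
Tool frame: the origin (TCP) lies at the very end of the fingers, on their centre line; the grasp point (between the pads) lies 19 mm behind it; z points along the fingers, y is the line along which they close (so a half turn about z gives the same grasp; the last joint's range is limited). The gripper opens to 94 mm and grips with 3 to 60 N. Pads are 16 mm wide; open, the fingers measure 119 mm over their backs; the gripper's body (75 mm by 177 mm) begins 78 mm behind the grasp point.
Start: joints at [-1.239, 0.3, 1.521, -0, 1.321, -0.067], TCP at [0.214, -0.507, 0.205] pointing down, gripper open.
Joint ranges: [-3.03, 3.03], [-0.79, 2.21], [0.23, 2.52], [-1.04, 4.18], [0, 3.07], [-2.55, 2.55]. Speed limits (rad/s): [2.22, 2.22, 2.57, 3.14, 3.14, 3.14].

INTERFACE

Orientations are given as [roll, pitch, yaw] about the fixed x, y, z axes, in that order (R = Rz(yaw) Ry(pitch) Rx(roll)).
In Python, from station import ctrl gives the robot as it stands.
- The arm moves only by the shell command python3 -m pendant 'ROWS' [OPENING] [FORCE]. ROWS is JSON, a list of rows, each a list of 2 entries, a list of its own where there are three numbers: the shift along the world's x, y, z in cm, then the turn about the world's z in rad. A call has 1 to 20 rows; each row shifts and turns the commanded pose from where the row before left it; what a row does not reach is not made up. A row lasts 1/12 s, in which the tool goes at most 41.7 mm and 7.16 degrees, less where a joint would pass 70% of its speed; a pose out of reach is approached as far as the arm can. A call is refused whole if a number of a shift passes 4.17 or a number of a turn 0.125, either way. A call with a gripper value outside its range is refused whole. OPENING is the opening, from 0 (shut) to 1 (fully open), set as the call begins (- or left out, the last holds). The fingers move at their own pace and stop on an object; FORCE is the grip in N (left out, the last holds). Time passes only in rows, so rows that do not move let the fingers close. It gives the time, the measured TCP pose, the force, the opening and the grip force at its end, in the units of the state.
- ctrl.get_obs(): the state, without advancing time (a new reading comes with each control period).
- ctrl.camera(name): name is "side" or "top"; returns a dict with "color" (480x640x3 uint8, red, green, blue), "intrinsics" (3x3 intrinsics, pixels), "k1" (the pictures are not rectified: a ray, as slopes to the right and down, at radius r is drawn at 1 + k1 r^2 times it, then the intrinsics apply), "camera_from_world" (4x4, takes a point from world to camera coordinates). Camera axes: x right, y down, z forward; pixel columns grow to the right and rows downward; lengths in m; the calibration is good to about 2 mm. A picture is of the moment at which its call begins. There is no depth.
- ctrl.hand_in(): hands the job in; it is judged then, once.
The state is a dict: "time_s": time; "qpos": joint angles; "joint_vel": joint speeds; "tau": joint torques, N m; "ee_pos": TCP position; "eef_rot": TCP orientation; "force": force on the tool from outside, world axes, zero at the start; "moment": the same for the moment, N m; "grip_width": finger opening in m; "grip_force": force on a finger pad.
Only numpy, scipy, OpenCV 4.12 (cv2) and the standard library are available. Lean on these libraries where they do the work, as an engineer would, in place of code of your own. Each camera call takes 0.05 s, during which the arm holds its last target. There are 200 camera calls.

TASK

Take the little hook from its forked holder and with it catch the folding wire loop of the tube adapter that sits deep in its centrifuge bucket; ease the adapter out straight and gently, without yanking or levering, for the loop is light wire and leaf springs grip the adapter. Set it down softly, standing upright in the steel tray, unhook it and hang the hook back in its holder. Touch the adapter with nothing but the hook, and leave the other things where they stand.

Things in the scene. Friction and masses are not known exactly. Their poses are not given: they have to be found in the camera images.
- hook: Hook tool, 155 mm long, 90 g; starts hanging in the holder. Origin on the shank's axis at the underside of a steel collar (28 mm across, 5 mm thick); z up the handle, x the way the toe points. Black handle: 18 mm square block (faces along x and y), 5 to 65 mm above the origin. Below hangs a straight 5 mm steel shank with the J.
- hook_toe (a point): Toe of the hook: the end of the foot, on its centreline, where the tip turns up. It lies 85 mm below the hook's origin and 14 mm along the hook's +x from the shank's axis. The foot is 5 mm thick; the upturned tip, also 5 mm thick, ends 8 mm above this point, leaving a 9 mm gap between tip and shank.
- holder: Fixed forked holder: dark base plate 110 x 90 x 12 mm, thin post 45 mm behind the seat, aluminium fork with its upper face 120 mm above the bench (the post ends there). The hook's collar lies on the prongs, its shank in the 11 mm slot, which is open towards the holder's +x. Origin on the bench under the seat.
- holder_seat (a point): Point on the fork's upper face, mid slot, where the hook's origin sits when hung; x points out of the open slot, z up. Lips 4 mm high stand at the prongs' ends, 20 mm out: lift the collar about 8 mm off the seat, then slide the hook out 40 mm along +x; hang it back the reverse way.
- bucket: Fixed round aluminium centrifuge bucket holding the adapter: 87 mm outside, straight bore 75 mm wide and 110 mm deep, inner floor 10 mm above the bench. Lugs reach out to 59 mm each side along its x. Three leaf springs in the bore, 31 to 49 mm above the bench, press on the adapter's side. Do not lever on it (15 N at most). Origin on the bench, on the bore's axis, z up.
- bucket_rim (a point): Centre of the bucket's mouth, on the bore's axis at rim height, 120 mm above the bench.
- adapter: Round white plastic tube adapter, 71 mm across, 40 mm tall, flat top with tubes sunk flush in it, 0.22 to 0.37 kg; sits on the bucket's floor, held back by the springs until it is 40 mm up. Origin at the centre of its underside, z up. Drawing it out straight takes 10 to 14 N at its wire loop, more if pulled askew; over 18 N spoils the loop.
- loop_hinge (a point): Middle of the hinge line of the adapter's folding loop, 44 mm above its underside, line along the adapter's y. Loop of 4 mm steel wire: legs 32 mm apart, crown 16 mm straight along y, 31 mm from the hinge. It swings freely and lies folded to +x or -x (not measured: feel or look), 0.9 rad from upright at its stop: crown 24 mm aside, 19 mm above the hinge.
- tray: Fixed open steel tray, 190 mm along x, 250 mm along y, walls 24 mm high and 3 mm thick, floor 3 mm thick. Origin at the centre of its underside.
- spare_bucket: Fixed empty bucket like the other (same sizes, nothing in it); which of the two places it takes varies. Bystander. Origin on the bench, on its axis.
- wash_bottle: Loose white plastic bottle, 56 mm across, 140 mm tall; origin at the centre of its underside. Bystander.
- dropper_bottle: Loose small amber glass bottle, 34 mm across, 70 mm tall; origin at the centre of its underside. Bystander.
- slide_box: Loose orange slide box, 87 x 107 x 33 mm; origin at the centre of its underside. Bystander.
Things that resemble listed ones, but are neither listed nor needed, are in the scene too. What is shaped like the holder but pink is not meant.

How it is judged:
On the way, in this order (a step that is already met when the one before it is completed fails the run):
1. the adapter hangs from the hook, its foot above the bucket's rim (z of adapter in the frame of bucket_rim above 0.001 m and contact force between hook and adapter above 1 N), for 0.2 s.
2. the adapter stands upright in the tray with the hook off it (x of adapter in the frame of tray between -0.058 and 0.058 m and y of adapter in the frame of tray between -0.088 and 0.088 m and height (world z) of adapter below 0.008 m and angle between adapter's own z axis and vertical below 0.08 rad and contact force between hook and adapter below 0.05 N), for 0.2 s.
At the end, for the whole second after the job is handed in: The adapter stands upright (within 0.08 rad) and at rest on the tray's floor, wholly inside its walls, off the hook; the hook hangs at rest in its fork, its collar within 12 mm of the seat and upright within 0.12 rad (x of adapter in the frame of tray between -0.058 and 0.058 m and y of adapter in the frame of tray between -0.088 and 0.088 m and height (world z) of adapter below 0.008 m and angle between adapter's own z axis and vertical below 0.08 rad and linear speed of each of adapter, hook below 0.02 m/s and distance between hook and holder_seat below 0.012 m and angle between hook's own z axis and vertical below 0.12 rad); the robot touches nothing.
It fails at once if the hook loads the adapter or its loop with more than 18 N (contact force between hook and adapter above 18 N).
It fails at once if the gripper or arm touches the adapter (contact force between any of the fingers, the arm and adapter above 0.5 N).
It fails at once if the hook is levered against the bucket with more than 15 N (contact force between hook and bucket above 15 N).
It fails at once if the adapter is dropped or banged into the tray (over 25 N) (contact force between adapter and tray above 25 N).
It fails at once if a bystander is pushed aside by more than 15 mm (distance of any of wash_bottle, dropper_bottle, slide_box from where it was at the start of the episode above 0.015 m).
It also fails if it takes over 72 s, if anything falls off the work surface, if the arm or the gripper's body presses on something with over 40 N, if the wrist force passes 120 N, or if a joint passes its speed limit or range.

## Working session

There is one attempt and no reset: what is moved stays moved. The work goes in short steps, Python scripts to look and compute and a shell command to move; the robot and the scene stay as the last step left them, time stands still between calls to the robot, and variables do not carry over. Pictures are saved under pics/ and viewed, at most 10 in all, crops included, and the job is handed in when it is done.

```bash
mkdir -p pics; cat > h.py <<'E'
import numpy as np, cv2
from station import ctrl
def snap(n,f):
    c=ctrl.camera(n); cv2.imwrite('pics/'+f+'.png',c['color'][:,:,::-1]); np.savez(f,**{k:np.array(v) for k,v in c.items()}); return c
def load(f): return dict(np.load(f+'.npz'))
def ray(c,u,v):
    K=np.array(c['intrinsics']);k=float(c['k1']);d=np.array([(u-K[0,2])/K[0,0],(v-K[1,2])/K[1,1]]);s=d.copy()
    for _ in range(20): s=d/(1+k*(s@s))
    T=np.array(c['camera_from_world']);R=T[:3,:3]
    return -R.T@T[:3,3], R.T@np.array([s[0],s[1],1])
def onz(c,u,v,z):
    o,d=ray(c,u,v); return o+d*(z-o[2])/d[2]
def proj(c,p):
    T=np.array(c['camera_from_world']);q=T[:3,:3]@np.array(p)+T[:3,3];s=q[:2]/q[2];s=s*(1+float(c['k1'])*(s@s));K=np.array(c['intrinsics'])
    return [round(float(K[0,0]*s[0]+K[0,2]),1),round(float(K[1,1]*s[1]+K[1,2]),1)]
E
python3 - <<'E'
from h import *
for n in('top','side'):
    c=snap(n,n+'0'); print(n,c['k1'],c['intrinsics'],ray(c,320,240))
print(ctrl.get_obs())
E
```

```text
top 0.036175092281950705 [[461.85074879   0.         323.73848561]
 [  0.         461.85074879 246.3282268 ]
 [  0.           0.           1.        ]] (array([ 0.52844308, -0.07434362,  1.01177925]), array([ 0.07988335,  0.01977654, -0.99673507]))
side -0.029742252283485635 [[575.55040065   0.         324.29306874]
 [  0.         575.55040065 237.51222015]
 [  0.           0.           1.        ]] (array([-0.03503147,  0.81148382,  0.82547695]), array([ 0.48095946, -0.67568087, -0.55875548]))
{'time_s': 0.1, 'qpos': array([-1.23860982e+00,  3.00424283e-01,  1.52153612e+00, -2.53993508e-05,
        1.32070765e+00, -6.66027884e-02]), 'joint_vel': array([ 0.00032106, -0.00240979, -0.00459048,  0.00066268,  0.00058346,
        0.00066368]), 'tau': array([ 7.48025705e-04, -5.32635319e+01, -3.53282332e+01,  7.09504983e-02,
        2.34932452e-02, -8.35287005e-05]), 'ee_pos': array([ 0.21347593, -0.50661373,  0.20493103]), 'eef_rot': array([-3.14051800e+00, -4.70239430e-05,  3.98795566e-01]), 'force': array([ 0.65525855,  0.02521157, -0.55775762]), 'moment': array([ 0.03167931,  0.03708682, -0.04723095]), 'grip_force': 0.0, 'grip_width': 0.09376368685212759}
```

View pics/top0.png

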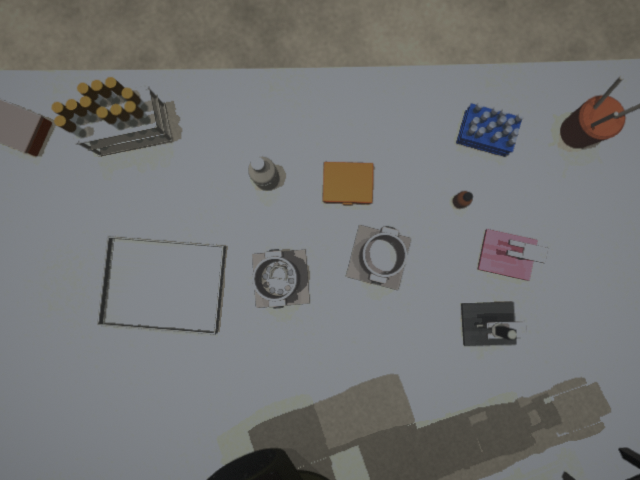

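View pics/side0.png

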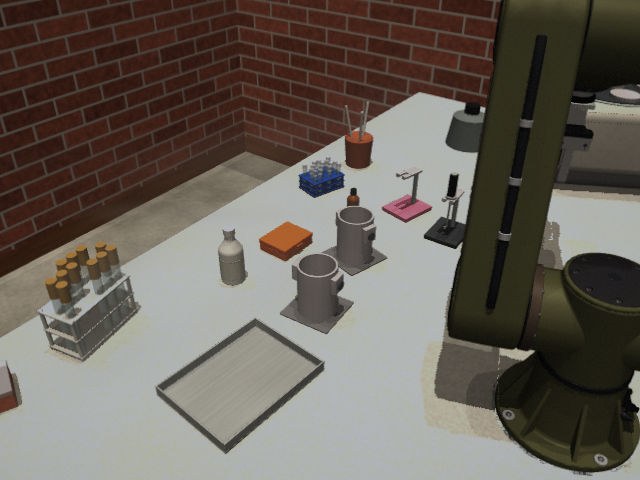

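Top view: the hook hangs in the dark holder at (505,330). The pink look-alike at (510,253) is empty and not meant. The bucket at (277,278) has the white adapter in it; the one at (383,255) is empty, so it's the spare. The tray centre is about (163,285). In the side view the hook is at (453,195) and the adapter bucket at (318,285). Next is one close crop of both choices.

```bash
python3 - <<'E'
from h import *
a=cv2.imread('pics/top0.png');s=cv2.imread('pics/side0.png')
def cr(i,x,y,w,h): return cv2.resize(cv2.convertScaleAbs(i[y:y+h,x:x+w],alpha=1.3),(400,300),interpolation=cv2.INTER_CUBIC)
o=np.vstack([np.hstack([cr(a,237,248,80,60),cr(a,455,293,80,60)]),np.hstack([cr(s,410,165,80,60),cr(s,278,245,80,60)])])
cv2.imwrite('pics/crop0.png',o)
E
```

```text
(no output)
```

View pics/crop0.png

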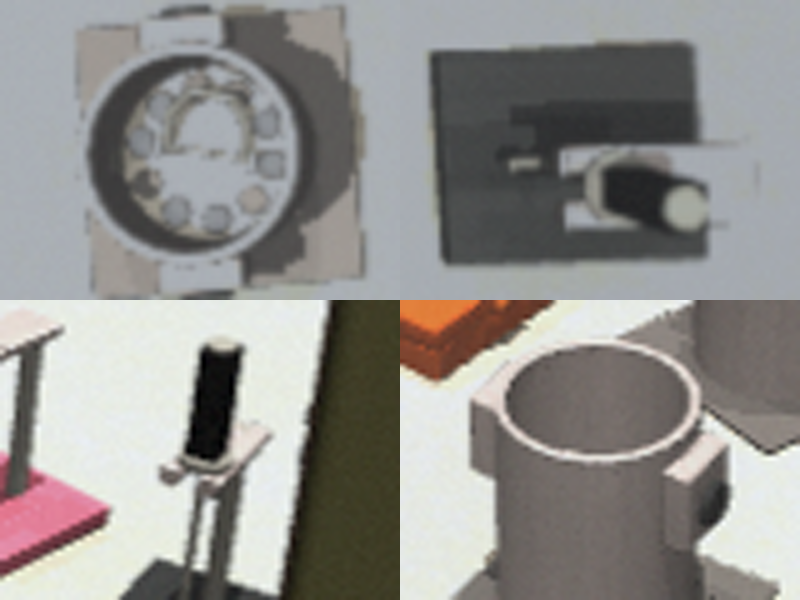

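The crop confirms it. The bucket's loop is folded towards image-up (world +x), with its hinge near pixel (279,279) and crown near (278,265). The hook hangs in the dark holder, whose slot opens to image-right (−y). Now the coordinates.

```bash
python3 - <<'E'
from h import *
np.set_printoptions(precision=4,suppress=True)
c=load('top0');s=load('side0')
q=lambda x,y,z,ox,oy:onz(c,ox+x/5-.4,oy+y/5-.4,z)
A=lambda x,y,z:q(x,y,z,237,248)
H=lambda x,y,z:q(x-400,y,z,455,293)
print('rim',A(200,152,.12),'L/R',A(88,152,.12),A(312,152,.12),'T/B',A(200,42,.12),A(200,262,.12))
print('hinge ctr',A(207,155,.054),'crown',A(207,88,.073),'legs',A(165,152,.054),A(250,152,.054))
P=[H(432,50,.012),H(692,43,.012),H(708,258,.012),H(442,265,.012)]
print('plate',*P,'ctr',np.mean(P,0)); 
for a,b in((0,1),(3,2)): d=P[b]-P[a];print('yaw',np.arctan2(d[1],d[0]),np.linalg.norm(d))
print('handle top',H(685,210,.185),'collar',H(612,187,.125))
# side handle top/collar
S=lambda x,y:(410+x/5-.4,165+(y-300)/5-.4)
print('side handle top',onz(s,*S(222,345),.185)[:2],'collar ctr',onz(s,*S(208,463),.125)[:2])
# tray top corners
T=[onz(c,u,v,.024) for u,v in((110,238),(226,245),(217,332),(100,324))]
print('tray',*T,np.mean(T,0))
for a,b in((0,1),(3,2)): d=T[b]-T[a];print('yaw',np.arctan2(d[1],d[0]),np.linalg.norm(d))
i=cv2.imread('pics/side0.png');cv2.imwrite('pics/crop1.png',cv2.resize(i[165:245,420:480],(600,800),interpolation=cv2.INTER_CUBIC)[200:])
E
```

```text
rim [0.5275 0.0279 0.12  ] L/R [0.528  0.0711 0.12  ] [ 0.527  -0.0153  0.12  ] T/B [0.5699 0.0277 0.12  ] [0.4854 0.028  0.12  ]
hinge ctr [0.5262 0.0325 0.054 ] crown [0.5534 0.0303 0.073 ] legs [0.5276 0.0499 0.054 ] [0.5272 0.0147 0.054 ]
plate [ 0.4705 -0.3543  0.012 ] [ 0.4726 -0.4638  0.012 ] [ 0.3823 -0.4666  0.012 ] [ 0.3799 -0.3553  0.012 ] ctr [ 0.4263 -0.41    0.012 ]
yaw -1.5519069556257123 0.10955904308731285
yaw -1.5492255691591255 0.11126201389680936
handle top [ 0.4242 -0.3915  0.185 ] collar [ 0.4253 -0.3879  0.125 ]
side handle top [ 0.4228 -0.3893] collar ctr [ 0.4175 -0.3807]
tray [0.6176 0.3951 0.024 ] [0.5994 0.1471 0.024 ] [0.415  0.1655 0.024 ] [0.4354 0.4122 0.024 ] [0.5169 0.28   0.024 ]
yaw -1.6439732176613602 0.2486150418823642
yaw -1.6533404317596077 0.2474944054564008
```

View pics/crop1.png

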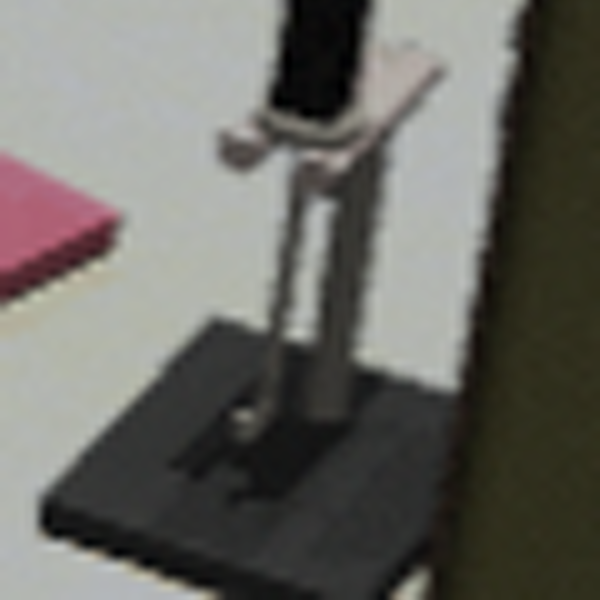

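```bash
python3 - <<'E'
from h import *
s=load('side0');c=load('top0')
o=np.array([.4238,-.390,.12])
print('base',proj(s,o-[0,0,.085]),'collar',proj(s,o+[0,0,.0025]),'htop',proj(s,o+[0,0,.065]))
for a in range(0,360,30):
    r=np.radians(a);d=np.array([np.cos(r),np.sin(r),0])*.014; print(a,proj(s,o+d+[0,0,-.077]),proj(s,o+d+[0,0,-.085]))
print(onz(c,455+165/5-.4,293+155/5-.4,.124),onz(c,455+168/5-.4,293+222/5-.4,.124))
# handle edges orientation in top view
i=c['color'];g=i[318:345,495:522].max(2);
for r in g: print(' '.join('%3d'%v for v in r))
E
```

```text
base [445.8, 225.5] collar [450.3, 195.8] htop [453.7, 173.4]
0 [441.3, 221.2] [440.9, 223.8]
30 [440.7, 222.6] [440.4, 225.2]
60 [441.7, 224.1] [441.3, 226.7]
90 [443.9, 225.2] [443.5, 227.9]
120 [446.7, 225.8] [446.3, 228.5]
150 [449.4, 225.6] [449.0, 228.2]
180 [451.3, 224.6] [450.8, 227.3]
210 [451.8, 223.2] [451.3, 225.8]
240 [450.8, 221.7] [450.4, 224.3]
270 [448.6, 220.6] [448.2, 223.2]
300 [445.8, 220.0] [445.4, 222.6]
330 [443.1, 220.2] [442.7, 222.9]
[ 0.43723769 -0.37123479  0.124     ] [ 0.41228769 -0.37136107  0.124     ]
 37  38  41  41  43  43  42  42  42  41  42  42  43  42  43  42  44  45  51  76 112 132 136 135 134 131 131
 39  39  43  44  44  43  43  43  43  43  42  41  41  41  42  40  42  43  52  76 112 133 135 134 133 131 133
 38  37  41  42  41  42  42  43  42  42  42  42  42  43  42  43  45  44  52  76 109 129 131 132 131 129 132
 51  53  51  50  54  56  54  52  54  55  56  55  55  57  59  60  60  61  65  76  97 110 111 114 117 119 120
104 106  98  95 107 110  99 103 111 111 110 111 110 111 113 113 114 113 113 115 118 121 121 122 124 126 126
105 102 106 111 116
[... 1656 characters left out ...]
  61  87 101 104 105  93  68  80 113 118 121 124 133
 61  61  59  58  58  58  58  56  53  50  49  48  43  41  44  52  61  67  69  63  59  94 129 133 133 133 135
 54  54  53  54  54  54  53  54  54  53  53  54  53  51  51  52  52  53  56  57  62  96 131 134 134 135 136
 54  54  54  54  54  55  53  55  54  54  54  55  56  56  57  56  56  58  57  58  62  94 131 136 135 135 135
 53  54  55  54  55  55  54  54  54  54  55  56  56  58  59  57  57  58  58  57  61  93 131 136 136 136 135
 53  54  56  54  55  56  54  55  55  58  57  58  59  59  59  60  60  60  59  60  66  96 132 136 135 134 136
 62  62  66  68  68  67  66  67  71  77  76  74  73  74  73  74  78  84  83  83  91 111 133 135 134 135 135
```

The slot opens towards world +y: the lips at y≈−0.371 face the side camera. The hook is at about (0.424, −0.390) with its toe pointing +y. In the side crop the tip is at pixel (444,227). The plan is to grip the handle with the fingers closing along the hook's x (tool yaw ≈ π), which needs a turn of +2.75.

```bash
python3 -m pendant '[[[1,0.55,0.1],0.125],[[1,0.55,0.1],0.125],[[1,0.55,0.1],0.125],[[1,0.55,0.1],0.125],[[1,0.55,0.1],0.125],[[1,0.55,0.1],0.125],[[1,0.55,0.1],0.125],[[1,0.55,0.1],0.125],[[1,0.55,0.1],0.125],[[1,0.55,0.1],0.125],[[1,0.55,0.1],0.125],[[1,0.55,0.1],0.125],[[1,0.55,0.1],0.125],[[1,0.55,0.1],0.125],[[1,0.55,0.1],0.125],[[1,0.55,0.1],0.125],[[1,0.55,0.1],0.125],[[1,0.55,0.1],0.125],[[1,0.55,0.1],0.125],[[1,0.55,0.1],0.125]]' 1
python3 -m pendant '[[[0.5,0.3,0],0.125],[[0.5,0.3,0],0.125],[[0,0,0],0],[[0,0,0],0]]'
```

```text
time_s: 1.77
ee_pos: [0.4139, -0.3964, 0.2251]
eef_rot: [3.141, -0.001, 2.905]
force: [-0.3, -0.3, 0.1]
grip_width: 0.0939
grip_force: 0.0
time_s: 2.1
ee_pos: [0.4235, -0.3907, 0.2251]
eef_rot: [3.141, -0.0, -3.138]
force: [1.0, 0.3, -0.2]
grip_width: 0.0941
grip_force: 0.0
```

```bash
python3 -m pendant '[[[0,0,-1],0],[[0,0,-1],0],[[0,0,-1],0],[[0,0,-1],0],[[0,0,-1],0],[[0,0,-1],0],[[0,0,-1],0],[[0,0,-1],0],[[0,0,-0.3],0],[[0,0,0],0]]' 0.4
python3 -m pendant '[[[0,0,0],0],[[0,0,0],0],[[0,0,0],0],[[0,0,0],0],[[0,0,0],0],[[0,0,0],0],[[0,0,0],0],[[0,0,0],0],[[0,0,0],0],[[0,0,0],0]]' 0 50
python3 - <<'E'
from h import *
s=snap('side','side1');i=s['color'][:,:,::-1]
cv2.imwrite('pics/crop2.png',cv2.resize(i[155:245,410:490],(640,600)[::1],interpolation=cv2.INTER_CUBIC))
E
```

```text
time_s: 2.93
ee_pos: [0.4233, -0.3906, 0.1414]
eef_rot: [3.141, -0.001, -3.135]
force: [0.2, -0.1, 0.2]
grip_width: 0.0374
grip_force: 0.0
time_s: 3.77
ee_pos: [0.4237, -0.391, 0.143]
eef_rot: [-3.141, 0.001, -3.134]
force: [0.4, -0.0, 5.8]
grip_width: 0.0174
grip_force: 50.0
```

View pics/crop2.png

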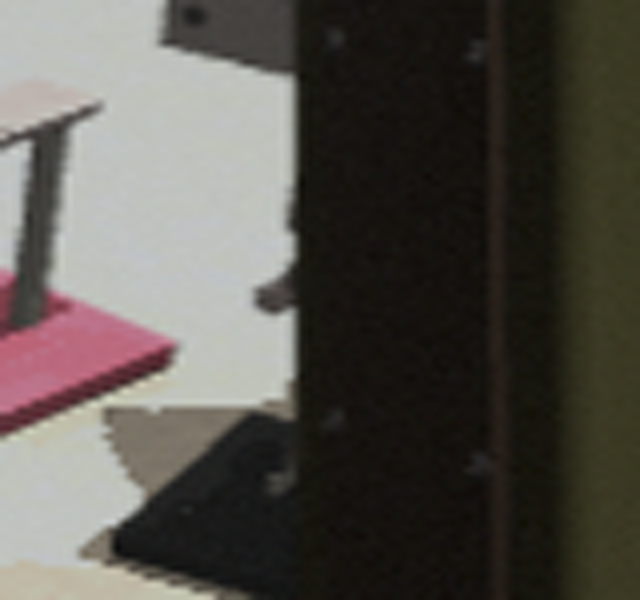

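Grip is solid: 17.4 mm opening at 50 N, though the arm hides the hook from the side camera. The tip still shows at (280,480) in the crop. Lift it 1 cm and slide it out along +y.

```bash
python3 -m pendant '[[[0,0,0.2],0],[[0,0,0.4],0],[[0,0,0.4],0],[[0,0,0],0],[[0,0.5,0],0],[[0,1,0],0],[[0,1,0],0],[[0,1,0],0],[[0,1,0],0],[[0,1,0.5],0],[[0,1,1],0],[[0,1,1.5],0],[[0,0.5,2],0],[[0,0,2],0],[[0,0,2],0],[[0,0,1],0],[[0,0,0],0],[[0,0,0],0],[[0,0,0],0]]'
python3 - <<'E'
from h import *
print(ctrl.get_obs()['ee_pos'],ctrl.get_obs()['force'])
s=snap('side','side2');t=snap('top','top2')
p=ctrl.get_obs()['ee_pos'];print(proj(s,p),proj(t,p))
a=cv2.resize(s['color'][120:220,400:480],(480,600),interpolation=cv2.INTER_CUBIC);cv2.imwrite('pics/crop3.png',a[:,:,::-1])
E
```

```text
time_s: 5.4
ee_pos: [0.4233, -0.3105, 0.2513]
eef_rot: [3.141, -0.001, -3.134]
force: [1.0, 0.1, -0.4]
grip_width: 0.018
grip_force: 50.0
[ 0.42326748 -0.31048442  0.25130444] [ 0.97717783  0.10530295 -0.35563488]
[443.1, 160.3] [476.9, 340.6]
```

View pics/crop3.png

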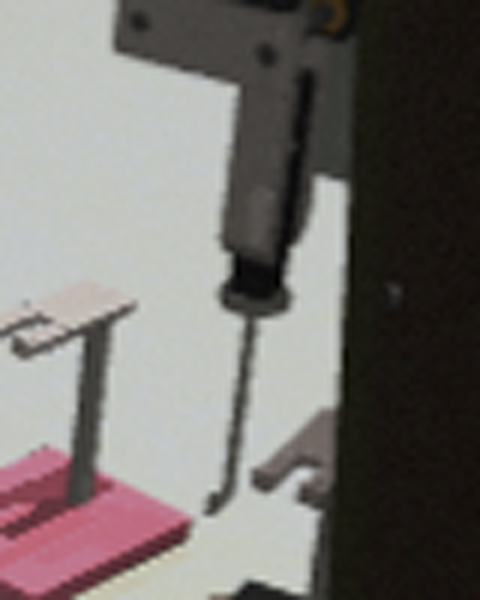

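The hook hangs straight in the grip: collar at pixel (442.5,171), tip at (435.5,204), toe still along +y. Next I check the TCP-to-origin offset and take one closer look at the loop.

```bash
python3 - <<'E'
from h import *
s=load('side2');t=load('top2')
p=np.array([.4233,-.3105,.2513])
for dz in(.018,.020,.022,.024):
    o=p-[0,0,dz];print(dz,'collar bottom',proj(s,o),'base',proj(s,o-[0,0,.085]),[proj(s,o+[.014*np.cos(a),.014*np.sin(a),-.077]) for a in(1.3,1.57,1.84)])
i=t['color'][:,:,::-1][258:300,252:308]
i=cv2.resize(cv2.convertScaleAbs(i,alpha=1.6,beta=-20),(784,588),interpolation=cv2.INTER_CUBIC);cv2.imwrite('pics/crop4.png',i)
E
```

```text
0.018 collar bottom [442.1, 167.4] base [437.6, 199.7] [[434.0, 198.6], [435.4, 199.2], [436.9, 199.6]]
0.02 collar bottom [441.9, 168.2] base [437.5, 200.5] [[433.9, 199.4], [435.3, 199.9], [436.8, 200.3]]
0.022 collar bottom [441.8, 169.0] base [437.4, 201.2] [[433.8, 200.1], [435.2, 200.7], [436.7, 201.0]]
0.024 collar bottom [441.7, 169.8] base [437.3, 201.9] [[433.7, 200.8], [435.1, 201.4], [436.6, 201.8]]
```

View pics/crop4.png

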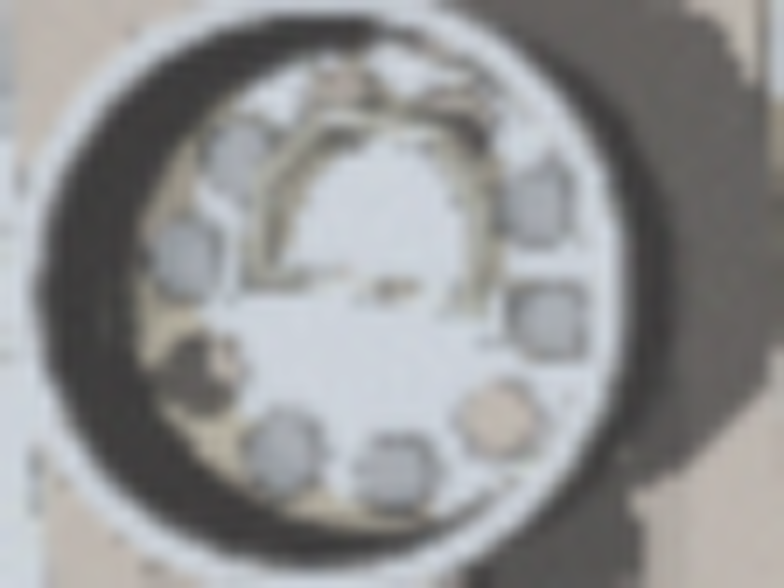

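The loop is clear now. The hinge ends are near crop (265,285) and (485,305), and the crown is near (400,110), so the adapter yaw is about −0.09 and the loop lies towards +x.

```bash
python3 - <<'E'
from h import *
t=load('top2')
f=lambda x,y,z:onz(t,252+x/14-.46,258+y/14-.46,z).round(4)
print('hinge',f(265,285,.054),f(485,305,.054),f(375,292,.054),'crown',f(340,120,.073),f(402,110,.073),f(465,105,.073))
print('rim L R T B',f(40,290,.12),f(648,290,.12),f(345,5,.12),f(345,570,.12))
print('adapter edge L R B', f(138,290,.05),f(620,290,.05), f(370,530,.05))
E
```

```text
hinge [0.5278 0.0481 0.054 ] [0.5245 0.0156 0.054 ] [0.5266 0.0319 0.054 ] crown [0.5516 0.0347 0.073 ] [0.5529 0.0257 0.073 ] [0.5535 0.0165 0.073 ]
rim L R T B [0.5275 0.0707 0.12  ] [ 0.5265 -0.0131  0.12  ] [0.5663 0.0285 0.12  ] [0.4887 0.0288 0.12  ]
adapter edge L R B [0.5273 0.0675 0.05  ] [ 0.5264 -0.0041  0.05  ] [0.4914 0.0332 0.05  ]
```

```bash
python3 -m pendant '[[[0.6,1,0.5],-0.125],[[0.6,2,0.5],-0.125],[[0.6,2,0],-0.125],[[0.6,2,0],-0.125],[[0.6,2,0],-0.125],[[0.6,2,0],-0.125],[[0.6,2,0],-0.125],[[0.6,2,0],-0.125],[[0.6,2,0],-0.125],[[0.6,2,0],-0.125],[[0.6,2,0],-0.125],[[0.6,2,0],-0.125],[[0.6,2,0],-0.125],[[0.6,2,0],-0.045],[[0.6,2,0],0],[[0.6,2,0],0],[[0.6,2,0],0],[[0.5,1.1,0],0],[[0,0,0],0],[[0,0,0],0]]'
```

```text
time_s: 7.17
ee_pos: [0.5305, 0.0301, 0.2618]
eef_rot: [-3.141, 0.0, 1.48]
force: [-0.3, 0.1, -0.3]
grip_width: 0.0176
grip_force: 50.0
```

```bash
python3 -m pendant '[[[0,0,-0.5],0],[[0,0,-1],0],[[0,0,-1],0],[[0,0,-1],0],[[0,0,-1],0],[[0,0,-1],0],[[0,0,-0.5],0],[[0,0,0],0],[[0,0,0],0]]'
python3 -m pendant '[[[0,0,-0.3],0],[[0,0,-0.3],0],[[0,0,-0.3],0],[[0,0,-0.3],0],[[0,0,-0.3],0],[[0,0,-0.3],0],[[0,0,-0.3],0],[[0,0,-0.3],0],[[0,0,0],0]]'
python3 -m pendant '[[[0,0,-0.3],0],[[0,0,-0.3],0],[[0,0,-0.3],0],[[0,0,0],0],[[0,0,0],0]]'
```

```text
time_s: 7.92
ee_pos: [0.5306, 0.0302, 0.2024]
eef_rot: [-3.141, 0.0, 1.479]
force: [-0.3, 0.4, -1.2]
grip_width: 0.0177
grip_force: 50.0
time_s: 8.67
ee_pos: [0.5303, 0.0302, 0.1778]
eef_rot: [-3.141, 0.0, 1.479]
force: [-0.2, 0.3, -0.6]
grip_width: 0.0177
grip_force: 50.0
time_s: 9.08
ee_pos: [0.5305, 0.0302, 0.1693]
eef_rot: [-3.141, -0.0, 1.479]
force: [0.0, 0.7, -1.7]
grip_width: 0.0174
grip_force: 50.0
```

```bash
python3 -m pendant '[[[0.2,0,-0.1],0],[[0.2,0,-0.1],0],[[0.2,-0.02,0],0],[[0,0,0],0],[[0,0,0],0]]'
python3 -m pendant '[[[0.2,-0.02,0],0],[[0.2,-0.02,0],0],[[0.2,-0.02,0],0],[[0.2,-0.02,0],0],[[0,0,0],0],[[0,0,0],0]]'
python3 - <<'E'
from h import *
t=snap('top','top5');s=snap('side','side5')
a=t['color'][238:298,247:327];b=s['color'][220:300,270:370]
o=np.hstack([cv2.resize(a,(400,300),interpolation=cv2.INTER_CUBIC),cv2.resize(b,(400,300),interpolation=cv2.INTER_CUBIC)])
cv2.imwrite('pics/crop5.png',o[:,:,::-1])
E
```

```text
time_s: 9.5
ee_pos: [0.5367, 0.0299, 0.1674]
eef_rot: [-3.142, 0.0, 1.479]
force: [-0.3, 0.9, -1.4]
grip_width: 0.0176
grip_force: 50.0
time_s: 10.0
ee_pos: [0.5446, 0.0292, 0.1674]
eef_rot: [-3.142, 0.0, 1.479]
force: [0.7, -0.2, -0.4]
grip_width: 0.0176
grip_force: 50.0
```

View pics/crop5.png

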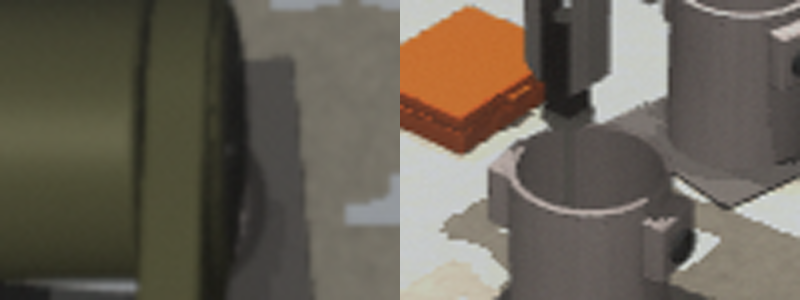

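The side view shows the shank straight down in the bore at crop (567,180), touching nothing; the top view is hidden by the arm. The tip is past the crown and no force shows. Now lift under the crown and swing the loop upright along its arc.

```bash
python3 -m pendant '[[[0,0,0.2],0],[[0,0,0.2],0],[[0,0,0.2],0],[[0,0,0.2],0],[[0,0,0.1],0],[[0,0,0],0],[[0,0,0],0]]'
python3 -m pendant '[[[-0.22,0.02,0.22],0],[[-0.21,0.02,0.22],0],[[-0.25,0.02,0.18],0],[[-0.26,0.02,0.17],0],[[-0.28,0.03,0.12],0],[[-0.29,0.03,0.12],0],[[-0.23,0.02,0.05],0],[[-0.23,0.02,0.05],0],[[-0.23,0.02,0.02],0],[[-0.23,0.02,0],0],[[0,0,0],0],[[0,0,0],0]]'
```

```text
time_s: 10.68
ee_pos: [0.5445, 0.0291, 0.1765]
eef_rot: [3.142, -0.0, 1.479]
force: [0.2, 0.5, -1.7]
grip_width: 0.0177
grip_force: 50.0
time_s: 11.68
ee_pos: [0.5202, 0.0314, 0.188]
eef_rot: [3.142, -0.0, 1.479]
force: [0.1, 0.6, -1.0]
grip_width: 0.0174
grip_force: 50.0
```

```bash
python3 -m pendant '[[[0,0,0.05],0],[[0,0,0.05],0],[[0,0,0.05],0],[[0,0,0.05],0],[[0,0,0],0]]'; python3 -m pendant '[[[0,0,0.05],0],[[0,0,0.05],0],[[0,0,0.05],0],[[0,0,0.05],0],[[0,0,0],0]]'
```

```text
time_s: 12.1
ee_pos: [0.5198, 0.0314, 0.1893]
eef_rot: [-3.14, 0.0, 1.479]
force: [-1.2, 0.6, -8.4]
grip_width: 0.0182
grip_force: 50.0
time_s: 12.52
ee_pos: [0.5201, 0.0314, 0.1917]
eef_rot: [-3.141, 0.0, 1.479]
force: [-1.7, -0.2, -13.2]
grip_width: 0.0178
grip_force: 50.0
```

Caught: about 12 N vertical. There's a slight −x component, so ease 1.5 mm that way while drawing.

```bash
python3 -m pendant '[[[-0.05,0,0.05],0],[[-0.05,0,0.05],0],[[-0.05,0,0.05],0],[[0,0,0.05],0],[[0,0,0.05],0],[[0,0,0.05],0]]'; python3 -m pendant '[[[0,0,0.07],0],[[0,0,0.07],0],[[0,0,0.07],0],[[0,0,0.07],0],[[0,0,0.07],0],[[0,0,0.07],0]]'
```

```text
time_s: 13.02
ee_pos: [0.5188, 0.0314, 0.195]
eef_rot: [3.142, 0.0, 1.479]
force: [-0.6, 0.8, -13.4]
grip_width: 0.0175
grip_force: 50.0
time_s: 13.52
ee_pos: [0.5188, 0.0314, 0.1992]
eef_rot: [3.142, -0.0, 1.479]
force: [-0.4, 0.5, -13.5]
grip_width: 0.0177
grip_force: 50.0
```

```bash
python3 -m pendant '[[[0,0,0.08],0],[[0,0,0.08],0],[[0,0,0.08],0],[[0,0,0.08],0],[[0,0,0.08],0],[[0,0,0.08],0],[[0,0,0.08],0],[[0,0,0.08],0],[[0,0,0.08],0],[[0,0,0.08],0],[[0,0,0.08],0],[[0,0,0.08],0]]'; python3 -m pendant '[[[0,0,0.08],0],[[0,0,0.08],0],[[0,0,0.08],0],[[0,0,0.08],0],[[0,0,0.08],0],[[0,0,0.08],0],[[0,0,0.08],0],[[0,0,0.08],0],[[0,0,0.08],0],[[0,0,0.08],0],[[0,0,0.08],0],[[0,0,0.08],0]]'
```

```text
time_s: 14.52
ee_pos: [0.5188, 0.0314, 0.2088]
eef_rot: [-3.142, 0.0, 1.479]
force: [0.3, 0.6, -13.3]
grip_width: 0.018
grip_force: 50.0
time_s: 15.52
ee_pos: [0.5188, 0.0314, 0.2184]
eef_rot: [3.142, 0.0, 1.479]
force: [-0.4, 0.8, -13.5]
grip_width: 0.0179
grip_force: 50.0
```

```bash
python3 -m pendant '[[[0,0,0.08],0],[[0,0,0.08],0],[[0,0,0.08],0],[[0,0,0.08],0],[[0,0,0.08],0],[[0,0,0.08],0],[[0,0,0.08],0],[[0,0,0.08],0],[[0,0,0.08],0],[[0,0,0.08],0],[[0,0,0.08],0],[[0,0,0.08],0],[[0,0,0.08],0],[[0,0,0.08],0],[[0,0,0.08],0],[[0,0,0.08],0],[[0,0,0.08],0],[[0,0,0.08],0],[[0,0,0.08],0],[[0,0,0.08],0]]'
```

```text
time_s: 17.18
ee_pos: [0.5188, 0.0314, 0.2344]
eef_rot: [3.142, -0.0, 1.479]
force: [0.7, -0.5, -4.2]
grip_width: 0.0179
grip_force: 50.0
```

The springs have let go and about 3–4 N hangs on the hook. Raise it clear of the rim.

```bash
python3 -m pendant '[[[0,0,0.2],0],[[0,0,0.3],0],[[0,0,0.4],0],[[0,0,0.5],0],[[0,0,0.6],0],[[0,0,0.7],0],[[0,0,0.7],0],[[0,0,0.7],0],[[0,0,0.7],0],[[0,0,0.7],0],[[0,0,0.7],0],[[0,0,0.7],0],[[0,0,0.7],0],[[0,0,0.6],0],[[0,0,0.5],0],[[0,0,0.4],0],[[0,0,0.2],0],[[0,0,0.1],0],[[0,0,0],0],[[0,0,0],0]]'
python3 - <<'E'
from h import *
s=snap('side','side6');p=ctrl.get_obs()['ee_pos'];print(proj(s,p),p)
cv2.imwrite('pics/crop6.png',cv2.resize(s['color'][140:320,240:400],(533,600),interpolation=cv2.INTER_CUBIC)[:,:,::-1])
E
```

```text
time_s: 18.85
ee_pos: [0.5187, 0.0314, 0.3281]
eef_rot: [-3.141, 0.0, 1.479]
force: [0.7, -0.2, -3.8]
grip_width: 0.0176
grip_force: 50.0
[321.2, 174.5] [0.51870882 0.0313757  0.32804726]
```

View pics/crop6.png

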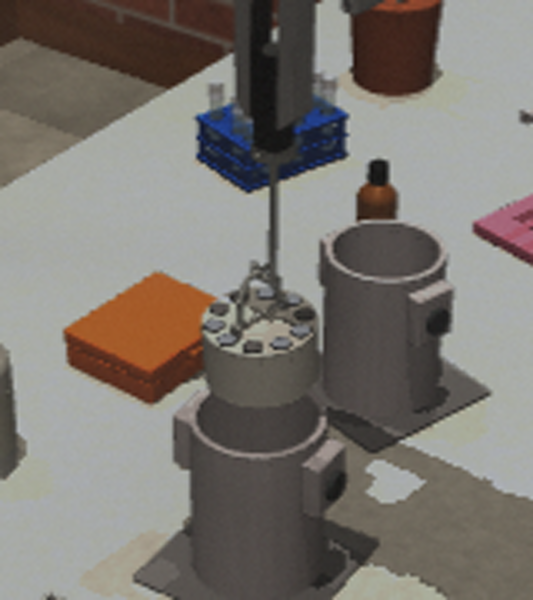

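The adapter hangs level from the crown at crop (262,275), its foot above the rim. Carry it to the tray smoothly.

```bash
python3 -m pendant '[[[-0.05,0.2,0],0],[[-0.05,0.5,0],0],[[-0.05,0.8,0],0],[[-0.05,1.1,0],0],[[-0.05,1.4,0],0],[[-0.05,1.6,0],0],[[-0.05,1.8,0],0],[[-0.05,1.8,0],0],[[-0.05,1.8,0],0],[[-0.05,1.8,0],0],[[-0.05,1.8,0],0],[[-0.05,1.8,0],0],[[-0.05,1.7,0],0],[[-0.05,1.5,0],0],[[-0.05,1.3,0],0],[[-0.05,1.1,0],0],[[-0.05,0.9,0],0],[[-0.05,0.7,0],0],[[0,0.5,0],0],[[0,0.3,0],0]]'
python3 -m pendant '[[[0,0,-0.3],0],[[0,0,-0.6],0],[[0,0,-0.9],0],[[0,0,-1],0],[[0,0,-1],0],[[0,0,-1],0],[[0,0,-1],0],[[0,0,-1],0],[[0,0,-1],0],[[0,0,-1],0],[[0,0,-0.9],0],[[0,0,-0.6],0],[[0,0,-0.3],0],[[0,0,-0.2],0],[[0,0,-0.1],0],[[0,0,0],0],[[0,0,0],0],[[0,0,0],0],[[0,0,0],0]]'
python3 - <<'E'
from h import *
s=snap('side','side7')
cv2.imwrite('pics/crop7.png',cv2.resize(s['color'][200:440,120:360],(600,600),interpolation=cv2.INTER_CUBIC)[:,:,::-1])
E
```

```text
time_s: 20.57
ee_pos: [0.5098, 0.2758, 0.3283]
eef_rot: [-3.142, 0.0, 1.479]
force: [-0.5, 0.0, -2.7]
grip_width: 0.0176
grip_force: 50.0
time_s: 22.15
ee_pos: [0.5099, 0.2754, 0.2196]
eef_rot: [3.141, -0.0, 1.479]
force: [0.3, -0.0, -3.4]
grip_width: 0.018
grip_force: 50.0
```

View pics/crop7.png

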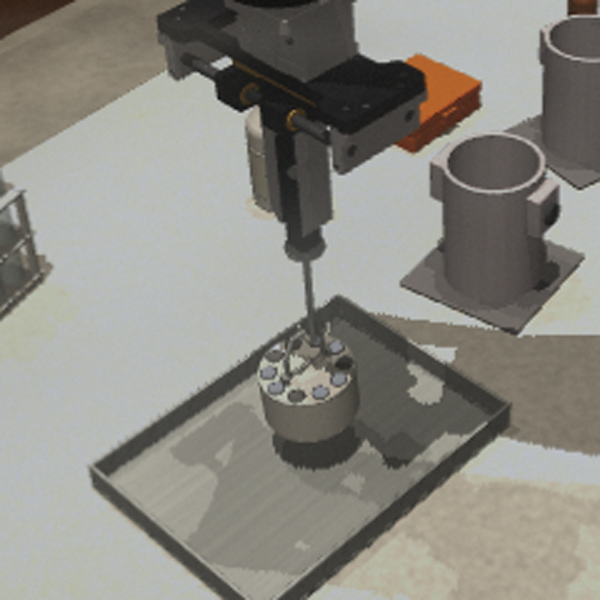

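The adapter hangs level at crop (310,390), well inside the tray and about 38 mm above its floor. Lower it, slowly at the end.

```bash
python3 -m pendant '[[[0,0,-0.3],0],[[0,0,-0.5],0],[[0,0,-0.5],0],[[0,0,-0.5],0],[[0,0,-0.5],0],[[0,0,-0.4],0],[[0,0,-0.3],0],[[0,0,-0.2],0],[[0,0,-0.1],0],[[0,0,-0.1],0],[[0,0,0],0]]'; python3 -m pendant '[[[0,0,-0.05],0],[[0,0,-0.05],0],[[0,0,-0.05],0],[[0,0,-0.05],0],[[0,0,-0.05],0],[[0,0,-0.05],0],[[0,0,-0.05],0],[[0,0,-0.05],0],[[0,0,-0.05],0],[[0,0,-0.05],0],[[0,0,0],0],[[0,0,0],0]]'
```

```text
time_s: 23.12
ee_pos: [0.5098, 0.2754, 0.1853]
eef_rot: [3.142, -0.0, 1.479]
force: [0.5, -0.4, -3.6]
grip_width: 0.018
grip_force: 50.0
time_s: 24.12
ee_pos: [0.5098, 0.2754, 0.1804]
eef_rot: [-3.142, -0.0, 1.479]
force: [-0.0, 0.7, -1.5]
grip_width: 0.0176
grip_force: 50.0
```

The adapter stands on the floor and the load is off. Now push the loop past upright towards +x with the shank, and lower so the crown slips over the tip and folds away.

```bash
python3 -m pendant '[[[0.2,-0.02,-0.05],0],[[0.2,-0.02,-0.05],0],[[0.2,-0.02,-0.05],0],[[0.2,-0.02,-0.05],0],[[0,0,0],0]]'; python3 -m pendant '[[[0,0,-0.2],0],[[0,0,-0.2],0],[[0,0,-0.2],0],[[0,0,-0.2],0],[[0,0,-0.2],0],[[0,0,-0.2],0],[[0,0,-0.1],0],[[0,0,0],0],[[0,0,0],0],[[0,0,0],0],[[0,0,0],0]]'
```

```text
time_s: 24.53
ee_pos: [0.5181, 0.2745, 0.1781]
eef_rot: [-3.141, 0.0, 1.479]
force: [-0.3, 0.2, -0.8]
grip_width: 0.0177
grip_force: 50.0
time_s: 25.45
ee_pos: [0.5178, 0.2746, 0.1655]
eef_rot: [3.141, -0.0, 1.479]
force: [-1.0, 0.2, -1.3]
grip_width: 0.0178
grip_force: 50.0
```

```bash
python3 -m pendant '[[[-0.2,0.02,0],0],[[-0.2,0.02,0],0],[[0,0,0.1],0],[[0,0,0.1],0],[[0,0,0.2],0],[[0,0,0.2],0],[[0,0,0.2],0],[[0,0,0.2],0],[[0,0,0.2],0],[[0,0,0.2],0],[[0,0,0.2],0],[[0,0,0.2],0],[[0,0,0],0],[[0,0,0],0]]'
python3 -m pendant '[[[0,0,0.2],0],[[0,0,0.2],0],[[0,0,0.2],0],[[0,0,0.2],0],[[0,0,0.2],0],[[0,0,0.2],0],[[0,0,0],0]]'
```

```text
time_s: 26.62
ee_pos: [0.5138, 0.275, 0.1834]
eef_rot: [3.141, -0.0, 1.479]
force: [-0.3, 0.2, -0.7]
grip_width: 0.0178
grip_force: 50.0
time_s: 27.2
ee_pos: [0.5139, 0.275, 0.1959]
eef_rot: [3.141, -0.0, 1.479]
force: [0.4, 0.0, -0.9]
grip_width: 0.018
grip_force: 50.0
```

The hook came up free: −0.9 N now against −3.6 N loaded. Back to the holder.

```bash
python3 -m pendant '[[[0,0,1],0],[[0,0,1.6],0],[[0,0,1.6],0],[[0,0,1.6],0],[[0,0,1.6],0],[[-0.3,-1.2,0],0.125],[[-0.3,-2.2,0],0.125],[[-0.3,-2.2,0],0.125],[[-0.3,-2.2,0],0.125],[[-0.3,-2.2,0],0.125],[[-0.3,-2.2,0],0.125],[[-0.3,-2.2,0],0.125],[[-0.3,-2.2,0],0.125],[[-0.3,-2.2,0],0.125],[[-0.3,-2.2,0],0.125],[[-0.3,-2.2,0],0.125],[[-0.3,-2.2,0],0.125],[[-0.3,-2.2,0],0.125],[[-0.3,-2.2,0],0.045],[[-0.3,-2.2,0],0]]'
python3 -m pendant '[[[-0.35,-2.1,0],0],[[-0.35,-2.1,0],0],[[-0.35,-2.1,0],0],[[-0.35,-2.1,0],0],[[-0.35,-2.1,0],0],[[-0.35,-2.1,0],0],[[-0.35,-2.1,0],0],[[-0.35,-2.1,0],0],[[-0.35,-2.1,0],0],[[-0.35,-2.1,0],0],[[-0.35,-2.1,0],0],[[-0.35,-2.1,0],0],[[-0.35,-2.1,0],0],[[0,-1,0],0],[[0,-0.6,0],0],[[0,0,0],0],[[0,0,0],0]]'
python3 - <<'E'
from h import *
t=snap('top','top8');g=t['color'].astype(int)
# adapter in tray: tubes/white vs floor -> compare against top0
d=np.abs(g-load('top0')['color'].astype(int)).sum(2)[245:325,112:215];m=(d>60).astype(np.uint8)
n,l,st,ce=cv2.connectedComponentsWithStats(m);
for k in range(1,n):
    if st[k,4]>60: x,y=ce[k]; print(st[k],onz(t,x+112,y+245,.04))
E
```

```text
time_s: 28.87
ee_pos: [0.4685, -0.0461, 0.2702]
eef_rot: [-3.141, 0.001, -3.131]
force: [0.1, -0.4, -1.2]
grip_width: 0.0178
grip_force: 50.0
time_s: 30.28
ee_pos: [0.4235, -0.3334, 0.2695]
eef_rot: [3.141, 0.0, -3.134]
force: [0.4, 0.7, -0.6]
grip_width: 0.0175
grip_force: 50.0
[ 48  21  31  35 503] [0.52315828 0.24419912 0.04      ]
[38 27 14 13 72] [0.53351065 0.29129455 0.04      ]
```

```bash
python3 -m pendant '[[[0,0,-0.7],0],[[0,0,-1],0],[[0,0,-1],0],[[0,0,-1],0],[[0,0,-1],0],[[0,0,-1],0],[[0,0,-1],0],[[0,0,-1],0],[[0,0,-1],0],[[0,0,-1],0],[[0,0,-1],0],[[0,0,-0.6],0],[[0,0,-0.4],0],[[0,0,0],0],[[0,0,0],0]]'
python3 -m pendant '[[[0,-0.6,0],0],[[0,-0.6,0],0],[[0,-0.6,0],0],[[0,-0.6,0],0],[[0,-0.6,0],0],[[0,-0.6,0],0],[[0,-0.5,0],0],[[0,-0.5,0],0],[[0,-0.5,0],0],[[0,-0.4,0],0],[[0,-0.26,0],0],[[0,0,0],0],[[0,0,0],0]]'
```

```text
time_s: 31.58
ee_pos: [0.4234, -0.3341, 0.1525]
eef_rot: [-3.141, 0.0, -3.134]
force: [-0.4, -0.9, -1.4]
grip_width: 0.0182
grip_force: 50.0
time_s: 32.67
ee_pos: [0.4232, -0.3916, 0.1523]
eef_rot: [3.141, -0.0, -3.134]
force: [-0.1, -0.2, -0.8]
grip_width: 0.0176
grip_force: 50.0
```

No contact in the slot. Lower onto the seat.

```bash
python3 -m pendant '[[[0,0.05,-0.2],0],[[0,0,-0.2],0],[[0,0,-0.2],0],[[0,0,-0.1],0],[[0,0,-0.1],0],[[0,0,-0.1],0],[[0,0,0],0],[[0,0,0],0]]'
```

```text
time_s: 33.33
ee_pos: [0.4233, -0.3911, 0.1433]
eef_rot: [3.142, 0.0, -3.134]
force: [-0.5, -0.2, 0.6]
grip_width: 0.0178
grip_force: 50.0
```

```bash
python3 -m pendant '[[[0,0,-0.05],0],[[0,0,0],0],[[0,0,0],0]]'
python3 -m pendant '[[[0,0,0],0],[[0,0,0],0],[[0,0,0],0],[[0,0,0],0],[[0,0,0],0],[[0,0,0],0],[[0,0,0],0],[[0,0,0],0]]' 0.6
python3 -m pendant '[[[0,0,0.3],0],[[0,0,0.6],0],[[0,0,1],0],[[0,0,1],0],[[0,0,1],0],[[0,0,1],0],[[0,0,1],0],[[0,0,1],0],[[0,0,1],0],[[0,0,1],0],[[0,0,1],0],[[0,0,1],0],[[0,-3,1],0],[[0,-3,1],0],[[0,-3,0],0],[[0,-3,0],0],[[-2,-3,0],0],[[-2,-2,0],0],[[0,0,0],0],[[0,0,0],0]]'
python3 - <<'E'
from h import *
s=snap('side','side9');t=snap('top','top9')
for n,c in(('s',s),('t',t)):
    a=load({'s':'side0','t':'top0'}[n])['color'].astype(int)
    r=(slice(168,235),slice(436,466)) if n=='s' else (slice(310,350),slice(485,525))
    D=np.abs(a-c['color'].astype(int)).sum(2)[r]; print(n,(D>60).sum(),D.size)
g=s['color'];m=(g.max(2)<45)[168:200,436:470];y,x=np.nonzero(m);print('handle now',x.mean()+436,y.mean()+168,m.sum())
g=load('side0')['color'];m=(g.max(2)<45)[168:200,436:470];y,x=np.nonzero(m);print('before',x.mean()+436,y.mean()+168,m.sum())
for u in('wash',):
  for r,nm in(((slice(150,195),slice(245,285)),'wash'),((slice(155,210),slice(318,380)),'box'),((slice(185,212),slice(450,478)),'drop')):
    D=np.abs(load('top0')['color'].astype(int)-t['color'].astype(int)).sum(2)[r]; print(nm,(D>60).sum())
E
```

```text
time_s: 33.58
ee_pos: [0.4233, -0.3912, 0.1429]
eef_rot: [-3.141, 0.0, -3.134]
force: [-0.0, -0.1, -0.2]
grip_width: 0.0178
grip_force: 50.0
time_s: 34.25
ee_pos: [0.4233, -0.3911, 0.1428]
eef_rot: [3.142, 0.0, -3.134]
force: [-1.2, -0.5, 0.0]
grip_width: 0.0564
grip_force: 0.0
time_s: 35.92
ee_pos: [0.3943, -0.5536, 0.2717]
eef_rot: [-3.137, -0.008, 3.123]
force: [0.9, 0.1, -0.5]
grip_width: 0.0566
grip_force: 0.0
s 810 2010
t 249 1600
handle now 459.65964343598057 184.2123176661264 617
before 452.0987654320988 185.47530864197532 162
wash 0
box 0
drop 0
```

```bash
python3 -m pendant '[[[-2,0.5,0],-0.1],[[-2,0.5,0],-0.1],[[-2,0.5,0],-0.1],[[-2,0.5,0],-0.1],[[-2,0.5,0],-0.1],[[-2,0.5,0],-0.1],[[-2,0.5,-1],-0.1],[[-2,0.5,-1],-0.1],[[-1,0.5,-1],-0.1],[[0,0,0],0],[[0,0,0],0],[[0,0,0],0]]'
python3 - <<'E'
from h import *
s=snap('side','side10');t=snap('top','top10')
def H(c,r):
    m=(c['color'].max(2)<45)[r].astype(np.uint8);n,l,st,ce=cv2.connectedComponentsWithStats(m);k=1+np.argmax(st[1:,4]);return st[k],ce[k]
r=(slice(165,200),slice(440,466))
print(H(s,r),H(load('side0'),r))
r=(slice(322,342),slice(492,516))
print(H(t,r),H(load('top0'),r))
# adapter: bright spots vs floor
g=cv2.cvtColor(t['color'],cv2.COLOR_RGB2GRAY)[250:320,120:212]
c=cv2.HoughCircles(cv2.resize(g,None,fx=4,fy=4,interpolation=cv2.INTER_CUBIC),cv2.HOUGH_GRADIENT,1,60,param1=80,param2=15,minRadius=60,maxRadius=80)
for x,y,rr in (c[0][:3] if c is not None else []): print(rr/4,onz(t,120+x/4,250+y/4,.043))
print(proj(t,[.517,.275,.043]),proj(s,[.517,.275,.003]))
E
```

```text
time_s: 37.02
ee_pos: [0.2258, -0.5087, 0.2427]
eef_rot: [-3.136, -0.006, 2.227]
force: [1.2, -0.1, 0.6]
grip_width: 0.0564
grip_force: 0.0
(array([  7,  10,  11,  22, 161], dtype=int32), array([12.26086957, 20.49689441])) (array([  7,  10,  11,  22, 162], dtype=int32), array([12.09876543, 20.47530864]))
(array([  4,   5,  15,  13, 121], dtype=int32), array([10.2231405 ,  9.72727273])) (array([  4,   5,  15,  13, 122], dtype=int32), array([10.2704918 ,  9.75409836]))
15.0875 [0.52076738 0.26821788 0.043     ]
[162.6, 284.5] [245.5, 376.4]
```

The hook is back within 0.2 px of where it started, in both views. The adapter stands near (0.52, 0.27), inside the tray. Handing in.

```bash
python3 -c "
from station import ctrl; print(ctrl.hand_in())"
```

```text
the job is handed in; nothing more can be done
None
```

The job is handed in, with no verdict returned: by my measurements the adapter stands in the steel tray, the hook hangs back in its holder where it started, and the three bystanders are unmoved, at about 37 s on the robot's clock.

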